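Lock the drain tablets away in the under-sink caddy

ROBOT

A 7-joint arm with a two-finger parallel gripper is mounted at the origin on the work surface. World frame = base frame: x ahead of the robot, y to its left, z up, the work surface at z = 0. Lengths are in m, angles in degrees, forces in N, time in s.
With the tool pointing down it reaches from about 0.35 to 0.775 m from the base axis. Payload 3.1 kg.
Tool frame: the origin (TCP) lies on the centre line of the jaws, within the pads' length; the fingertips stand 17 mm ahead of it and the grasp point (between the pads) lies 2 mm behind it (robot.tip_reach is the distance from the TCP to the fingertips, in m); z points along the fingers, y is the line along which they close (so a half turn about z gives the same grasp; the last joint's range is limited). The gripper opens to 85 mm and grips with 20 to 120 N. Pads are 22 mm wide; open, the fingers measure 114 mm over their backs; the gripper's body (76 mm by 85 mm) begins 54 mm behind the grasp point. The pads swing forward as they close: fully open they stand 13 mm farther back than shut.
Start: joints at [-76.129, 17.813, 0.802, 86.603, -0.252, 75.585, -1.558], TCP at [0.154, 0.528, 0.212] pointing down, gripper open.
Joint ranges: [-154.91, 154.91], [-16.99, 109.72], [-72.82, 74.43], [7.12, 147.25], [-82.49, 262.49], [11.32, 116.49], [-174.64, 174.64]. Speed limits (degrees/s): [159.86, 159.86, 180, 180, 180, 180, 180].

INTERFACE

Orientations are given as [roll, pitch, yaw] about the fixed x, y, z axes, in that order (R = Rz(yaw) Ry(pitch) Rx(roll)).
In Python, from station import robot, fingers, vision, workorder, recognise gives the robot as it stands. Calls block until the motion is done:
- robot.move_to(position, orientation): joint-space move of the TCP to a pose.
- robot.line_to(position, orientation=None, velocity=0.15, f_stop=None): straight line of the TCP; orientation=None keeps the orientation; velocity is the mean speed in m/s. With f_stop (N) it stops when the force on the tool has changed by that much, and returns True; else False.
- robot.move_j(angles): joint-space move.
- fingers.gripper_to(opening, force=None): opening from 0.0 (shut) to 1.0 (fully open); force is the grip in N (None keeps the last); returns when the fingers have stopped.
- robot.pause(seconds).
- robot.inverse_kinematics(position, orientation): joint angles nearest the present ones, or None.
- vision.grab_frame(name): name is "scene" or "top" or "wrist"; returns the picture (384x512x3 uint8, red, green, blue); there is no depth.
- vision.calibration(name): a dict with "mtx" (3x3 intrinsics, pixels), "k1" (the pictures are not rectified: a ray, as slopes to the right and down, at radius r is drawn at 1 + k1 r^2 times it, then the intrinsics apply), "extrinsics" (4x4, takes a point from world to camera coordinates); the wrist camera has in their place "T_tool_cam" (4x4, takes a point from camera to tool coordinates, whose origin is the TCP and whose axes are the flange's). Camera axes: x right, y up, looking along -z (the intrinsics and any distortion apply to the point x, -y, -z); pixel columns grow to the right and rows downward; lengths in m; the calibration is good to about 2 mm. A picture is of the moment at which its call begins: read the wrist's pose just before it. calibration takes no time and is no camera call.
A pose or a line that the arm cannot do raises robot.PlanningError and nothing moves.
- workorder.close_job(): hands the job in; it is judged then, once.
Trained networks look in the newest picture that a camera, given by its name, has taken for a name from the list of things; names that differ only in an ending like _2 or _b are one class to them, and where a whole thing is asked for, a point or a joint stands for the part that bears it (a point fixed in the world has none). Each returns a list of dicts, best first, with "p" (0 to 1); they miss things now and then, are a little off and sometimes report something else, mostly with a low value. They report only what shows in the picture. A call takes as long as a camera call. They do not tell look-alikes from the thing itself.
- recognise(label, camera): "rect" ([centre column, centre row, width, height] in pixels, round what is visible of it).
Readings, each from a call of its own:
- robot.current_time_s(): time.
- robot.current_joint_positions(): joint angles.
- robot.current_dq(): joint speeds.
- robot.current_joint_torque(): joint torques, N m.
- robot.current_tool_pos(): TCP position.
- robot.current_eef_rot(): TCP orientation.
- robot.current_contact_force(): force on the tool from outside, world axes, zero at the start.
- robot.current_torque(): the same for the moment, N m.
- robot.current_finger_gap(): opening from 0.0 (shut) to 1.0 (fully open).
- robot.current_gripper_force(): force on a finger pad.
Only numpy, scipy, OpenCV 4.12 (cv2) and the standard library are available. Lean on these libraries where they do the work, as an engineer would, in place of code of your own. Each camera call takes 0.05 s, during which the arm holds its last target. There are 200 camera calls.

TASK

Put all the orange tubs of drain tablets away inside the grey caddy's covered compartment: slide the white door open, set the tubs in on the compartment's floor (none on top of another) and slide the door fully shut over them. Only once the door is shut, do up its red child lock: press the knob fully in first, then turn it clockwise until it stops. Leave the bucket, pot, torch and funnel undisturbed.

Things in the scene. Friction and masses are not known exactly. Their poses are not given: they have to be found in the camera images.
- caddy: the grey plastic caddy, fixed, 132 mm (its x) by 376 mm (its y: -93 to 283 mm), walls 62 mm high and 6 to 8 mm thick; guide channels on the long sides reach 73 mm high and 72 mm out in x. Origin: on the plywood under the middle of the covered compartment; z up. Beyond a solid partition (y 85 to 115 mm) is an open tray with a sponge, not the compartment; the open door covers this tray
- compartment (a point): middle of the covered compartment's floor, 5 mm above the plywood; the compartment is 120 mm (x within +-60 mm of it) by 170 mm (y within +-85 mm), open above to the door's underside 58 mm higher. Axes as the caddy's
- door (a joint): travel of the white sliding door (128 mm wide, 211 mm long, 5 mm thick, top face 68 mm above the plywood) along the caddy's +y, in m: 0 = fully shut, 0.178 = fully open (compartment all uncovered); starts shut or up to 30 mm open. About 2 N of friction, stays where it is left
- door_grip (a point): grip point on the door's blue upright fin, moving with the door: the fin is 12 mm thick (caddy y), 50 mm wide (caddy x) and stands 30 mm above the door's top face; the point lies in its middle, 20 mm above that face (88 mm above the plywood), at y = -45 mm in the caddy's frame when shut. Axes as the caddy's
- lock_push (a joint): how far the red lock knob has been pressed straight down into the door, in m: 0 = out, 0.006 = fully in. It takes about 6 N and stays where it is left (no spring)
- lock_turn (a joint): how far the lock knob has been turned clockwise seen from above, in rad: starts at 0 to 0.2, hard stop at 3.14 (half a turn). About 0.06 N m of friction, stays where it is left
- lock_grip (a point): grip point on the red lock knob at the door's +y end (143 mm in +y from the fin, mid-width; vertical axis): a disc 40 mm across, 6 mm thick, carrying an upright bar 12 mm thick, 44 mm long, 28 mm high. Point on the axis, 8 mm below the bar's top, 20 mm above the disc (103 mm above the plywood, knob out). x runs along the bar (white mark at +x end), y across, z up; turns with the knob
- tub0: an orange square tub of drain tablets, 40 x 40 mm, 34 mm tall, with a white round cap (32 mm across, 8 mm high) on top, 42 mm in all, about 80 g, sealed; it starts upright on the plywood. Origin: centre of its underside, z towards the cap, x and y across the flat sides. None if absent (two to four tubs are present)
- tub1: an orange square tub of drain tablets, 40 x 40 mm, 34 mm tall, with a white round cap (32 mm across, 8 mm high) on top, 42 mm in all, about 80 g, sealed; it starts upright on the plywood. Origin: centre of its underside, z towards the cap, x and y across the flat sides. None if absent (two to four tubs are present)
- tub2: an orange square tub of drain tablets, 40 x 40 mm, 34 mm tall, with a white round cap (32 mm across, 8 mm high) on top, 42 mm in all, about 80 g, sealed; it starts upright on the plywood. Origin: centre of its underside, z towards the cap, x and y across the flat sides. None if absent (two to four tubs are present)
- tub3: an orange square tub of drain tablets, 40 x 40 mm, 34 mm tall, with a white round cap (32 mm across, 8 mm high) on top, 42 mm in all, about 80 g, sealed; it starts upright on the plywood. Origin: centre of its underside, z towards the cap, x and y across the flat sides. None if absent (two to four tubs are present)
- bucket: bystander: yellow plastic bucket, 220 mm across the rim, 200 mm high, loose. Origin: centre of its underside
- pot: bystander: white ceramic pot, 100 mm across, 100 mm high, loose. Origin: centre of its underside
- torch: bystander: aluminium torch with a toggle switch, stood on its lens, 54 mm across at the foot, 145 mm high, loose. Origin: centre of its underside
- funnel: bystander: blue plastic funnel, stood on its mouth, 110 mm across, 105 mm high, loose. Origin: centre of its underside
There are look-alikes about, which are no part of the job. Leave any turquoise look-alike of the tub3 alone.

How it is judged (in metres and radians):
On the way, in this order (a step that is already met when the one before it is completed fails the run):
1. every tub present is in the covered compartment (x of tub0 in the frame of caddy between -0.064 and 0.064 m and y of tub0 in the frame of caddy between -0.088 and 0.088 m and z of tub0 in the frame of caddy between 0 and 0.052 m and x of tub1 in the frame of caddy between -0.064 and 0.064 m and y of tub1 in the frame of caddy between -0.088 and 0.088 m and z of tub1 in the frame of caddy between 0 and 0.052 m and x of tub2 in the frame of caddy between -0.064 and 0.064 m and y of tub2 in the frame of caddy between -0.088 and 0.088 m and z of tub2 in the frame of caddy between 0 and 0.052 m and x of tub3 in the frame of caddy between -0.064 and 0.064 m and y of tub3 in the frame of caddy between -0.088 and 0.088 m and z of tub3 in the frame of caddy between 0 and 0.052 m), for 0.2 s.
2. the door is fully shut over them (value of joint door below 0.005 m), for 0.2 s.
3. the lock knob is pressed fully in (value of joint door below 0.005 m and value of joint lock_push above 0.0045 m), for 0.2 s.
4. the lock knob is turned clockwise to its stop (all of step 3 and value of joint lock_turn above 2.85 rad), for 0.2 s.
At the end, for the whole second after the job is handed in: every tub present lies on the floor of the covered compartment, at rest; the door is within 5 mm of fully shut; the lock knob is in by more than 4.5 of its 6 mm and turned beyond 2.85 of its 3.14 rad (all of step 1 and all of step 4 and linear speed of each of tub0, tub1, tub2, tub3 below 0.02 m/s); the robot touches nothing.
It fails at once if the lock knob is pressed in while the door is not shut (value of joint lock_push above 0.003 m and value of joint door above 0.012 m).
It fails at once if the lock knob is turned before it is pressed in (value of joint lock_turn above 0.7 rad and value of joint lock_push below 0.003 m).
It fails at once if the bucket, pot, torch or funnel is shifted by more than 30 mm or tipped (distance of any of bucket, pot, torch, funnel from where it was at the start of the episode above 0.03 m or angle between any of bucket, pot, torch, funnel's own z axis and vertical above 0.35 rad).
Of tub0, tub1, tub2, tub3 only 2 to 4 are there at a start; the rules pass over those that are not, and their reading is None.
At some moment in a run one of tub0, tub1, tub2, tub3 may be knocked a few centimetres aside while the robot is not near it.
Once in a run the grip may slacken for a moment while it holds something.
It also fails if it takes over 210 s, if anything falls off the work surface, if the arm or the gripper's body presses on something with over 40 N, if the wrist force passes 120 N, or if a joint passes its speed limit or range.

## Working session

There is one attempt and no reset: what is moved stays moved. The work goes in short steps, each a Python script; the robot and the scene stay as the last script left them, time stands still between calls to the robot, and variables do not carry over. Pictures are saved under pics/ and viewed, at most 14 in all, crops included, and the job is handed in when it is done.

```bash
ls; mkdir -p pics; python3 - <<'E'
from station import robot, fingers, vision, recognise
import cv2,numpy as np
for n in("scene","top"):
    im=vision.grab_frame(n); cv2.imwrite(f"pics/{n}0.png",im[:,:,::-1])
    c=vision.calibration(n); print(n,np.round(c["mtx"],1).tolist(),c["k1"],np.round(c["extrinsics"],3).tolist())
    for l in("tub0","caddy","door_grip","lock_grip","bucket","pot","torch","funnel"):
        print(l,[(np.round(d["rect"]).astype(int).tolist(),round(d["p"],2)) for d in recognise(l,n)])
print(vision.calibration("wrist"))
print(robot.current_tool_pos(),robot.current_eef_rot(),robot.current_time_s(),robot.tip_reach)
E
```

```text
pics
scene [[424.6, 0.0, 254.4], [0.0, 424.6, 192.0], [0.0, 0.0, 1.0]] -0.01617716988298874 [[-0.169, 0.985, 0.017, 0.069], [-0.688, -0.131, 0.713, 0.294], [0.705, 0.109, 0.7, -1.766], [0.0, 0.0, 0.0, 1.0]]
tub0 [([307, 187, 12, 15], 0.75), ([344, 193, 14, 14], 0.71), ([209, 184, 12, 15], 0.64), ([212, 170, 17, 12], 0.64), ([175, 171, 15, 12], 0.63)]
caddy [([256, 224, 125, 61], 0.94)]
door_grip [([238, 215, 70, 37], 0.9), ([345, 194, 15, 16], 0.75)]
lock_grip [([264, 210, 15, 21], 0.68)]
bucket [([418, 220, 91, 90], 0.98)]
pot [([95, 209, 33, 42], 0.7), ([139, 239, 34, 35], 0.29)]
torch [([113, 177, 18, 44], 0.73), ([237, 212, 68, 31], 0.48)]
funnel [([138, 237, 36, 36], 0.82)]
top [[365.7, 0.0, 250.6], [0.0, 365.7, 189.4], [0.0, 0.0, 1.0]] 0.010875216242935408 [[-0.005, -1.0, 0.0, 0.005], [0.986, -0.005, 0.167, -0.56], [-0.167, 0.001, 0.986, -1.043], [0.0, 0.0, 0.0, 1.0]]
tub0 [([148, 247, 18, 21], 0.72), ([349, 250, 16, 13], 0.66), ([194, 246, 16, 22], 0.65), ([309, 261, 15, 14], 0.52), ([302, 233, 11, 18], 0.44)]
caddy [([237, 179, 133, 50], 0.56)]
door_grip [([193, 249, 18, 18],
[... 291 characters left out ...]
412, 204, 37, 24], 0.84)]
funnel [([347, 144, 35, 33], 0.69)]
{'mtx': array([[285.45345837,   0.        , 254.73840093],
       [  0.        , 285.45345837, 190.96094348],
       [  0.        ,   0.        ,   1.        ]]), 'k1': 0.007604976375245763, 'T_tool_cam': array([[-1.15110672e-03,  9.49632700e-01,  3.13363064e-01,
         8.02888817e-02],
       [ 9.99999270e-01,  1.20848123e-03,  1.11454989e-05,
        -7.83230254e-04],
       [-3.68109250e-04,  3.13362848e-01, -9.49633398e-01,
        -1.61738658e-01],
       [ 0.00000000e+00,  0.00000000e+00,  0.00000000e+00,
         1.00000000e+00]])}
[0.15398198 0.52802682 0.21210444] [1.79997569e+02 3.89495168e-04 1.63743520e+02] 0.9 0.017
```

```bash
python3 - <<'E'
import cv2
a=cv2.imread("pics/top0.png"); 
cv2.imwrite("pics/a.png",cv2.resize(a[110:290,110:450],None,fx=2.35,fy=2.35,interpolation=2))
E
```

```text
(no output)
```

View pics/a.png

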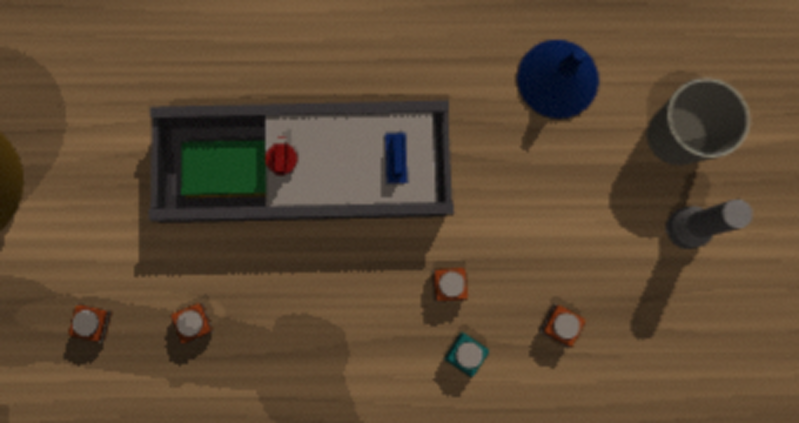

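View pics/scene0.png

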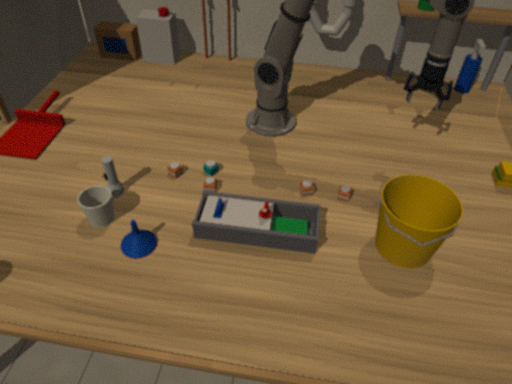

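The orange tubs, in full top-picture pixels, are at (147,247), (191,247), (302,231) and (351,249). The turquoise one at (309,261) is the look-alike, so I leave it. The caddy's sponge end points left (+y). Next I write the helpers and take the wrist close-ups.

```bash
cat > h.py <<'E'
from station import robot, fingers, vision, recognise, workorder
import cv2,numpy as np
from scipy.optimize import minimize
from scipy.spatial.transform import Rotation as R
F=np.diag([1.,-1,-1])
def grab(name):
    p,o=robot.current_tool_pos(),robot.current_eef_rot()
    im=vision.grab_frame(name); c=vision.calibration(name)
    if name=="wrist":
        T=np.eye(4);T[:3,:3]=R.from_euler("xyz",o,degrees=True).as_matrix();T[:3,3]=p
        E=np.linalg.inv(T@c["T_tool_cam"])
    else: E=np.array(c["extrinsics"])
    return im,(np.array(c["mtx"]),np.array([c["k1"],0,0,0.]),F@E[:3,:3],F@E[:3,3])
def proj(P,cam):
    K,d,Rm,t=cam
    return cv2.projectPoints(np.array(P,float).reshape(-1,1,3),cv2.Rodrigues(Rm)[0],t,K,d)[0][:,0]
def unproj(px,cam,z):
    K,d,Rm,t=cam
    n=cv2.undistortPoints(np.array(px,float).reshape(-1,1,2),K,d)[:,0]
    r=np.c_[n,np.ones(len(n))]@Rm; c=-Rm.T@t
    return c+r*((z-c[2])/r[:,2])[:,None]
def mask(im,col):
    h=cv2.cvtColor(im,cv2.COLOR_RGB2HSV); H,S,V=[h[...,i].astype(int) for i in range(3)]
    if col=="orange": m=(H>=3)&(H<=11)&(S>165)&(V>50)
    if col=="red": m=((H<=3)|(H>=173))&(S>150)&(V>40)
    if col=="blue": m=(H>=105)&(H<=130)&(S>130)&(V>30)
    return m.astype(np.uint8)
def blobs(m,amin):
    m=cv2.morphologyEx(m,cv2.MORPH_OPEN,np.ones((2,2)))
    c=cv2.findContours(m,0,2)[0]
    return sorted([q for q in c if cv2.contourArea(q)>amin],key=cv2.contourArea,reverse=True)
def fit(hull_px,cam,size,zb,g):
    """pose x,y,yaw of an upright box (size, base at zb) whose silhouette matches the given contour"""
    A=np.zeros((384*2,512*2),np.uint8); cv2.fillPoly(A,[np.int32(cv2.convexHull(hull_px)*2)],1)
    A=cv2.GaussianBlur(A.astype(np.float32),(0,0),1.5)
    def cost(v):
        c,s=np.cos(v[2]),np.sin(v[2]);P=[]
        for z in(zb,zb+size[2]):
            for a,b in((-1,-1),(-1,1),(1,1),(1,-1)):
                X,Y=a*size[0]/2,b*size[1]/2;P.append((v[0]*.1+c*X-s*Y,v[1]*.1+s*X+c*Y,z))
        B=np.zeros(A.shape,np.uint8)
        cv2.fillPoly(B,[np.int32(np.round(cv2.convexHull(np.float32(proj(P,cam)*2+.5))*16))],1,shift=4)
        return float(np.abs(cv2.GaussianBlur(B.astype(np.float32),(0,0),1.5)-A).sum()/A.sum())
    best=min((minimize(cost,[g[0]*10,g[1]*10,w],method="Nelder-Mead",options=dict(initial_simplex=[[g[0]*10+a,g[1]*10+b,w+c] for a,b,c in((0,0,0),(.08,0,0),(0,.08,0),(0,0,.3))])) for w in g[2]),key=lambda r:r.fun)
    return best.x[0]/10,best.x[1]/10,best.x[2],best.fun
def tubs(name="wrist",zb=0.,amin=300,save=None):
    im,cam=grab(name)
    if save: cv2.imwrite(save,im[:,:,::-1])
    out=[]
    for c in blobs(cv2.morphologyEx(mask(im,"orange"),cv2.MORPH_CLOSE,np.ones((5,5))),amin):
        g=unproj([c[:,0].mean(0)],cam,zb+.02)[0]
        x,y,w,f=fit(c[:,0],cam,(.04,.04,.034),zb,(g[0],g[1],(.0,.5,1.)))
        out.append((x,y,np.degrees(w)%90,f))
    return out
def down(x,y,z,yaw): robot.move_to([x,y,z],[180,0,yaw])
E
python3 - <<'E'
from h import *
im,cam=grab("top")
for p in [(147,247),(191,247),(302,231),(351,249),(309,261)]: print(p,unproj([p],cam,.042)[0].round(3))
for c in ("red","blue"):
    for b in blobs(mask(im,c),30):print(c,b[:,0].mean(0),unproj([b[:,0].mean(0)],cam,.095)[0].round(3))
print("bucket",unproj([(68,177)],cam,.1)[0],"tubs",[np.round(t,3).tolist() for t in tubs("top",amin=60)])
for yaw in (0,180,90,-90):print(yaw,robot.inverse_kinematics([.55,.05,.3],[180,0,yaw]))
# view caddy
fx=unproj([(257,178)],cam,.095)[0]
down(.5,.08,.33,180)
print(robot.current_joint_positions(),robot.current_time_s())
im,cam=grab("wrist");cv2.imwrite("pics/w1.png",im[:,:,::-1])
E
```

```text
(147, 247) [0.392 0.305 0.042]
(191, 247) [0.392 0.176 0.042]
(302, 231) [ 0.436 -0.149  0.042]
(351, 249) [ 0.384 -0.29   0.042]
(309, 261) [ 0.35  -0.166  0.042]
red [230.25  176.625] [0.589 0.06  0.095]
blue [346.97916667 143.9375    ] [ 0.685 -0.279  0.095]
blue [279.07142857 179.71428571] [ 0.58  -0.08   0.095]
bucket [0.58942434 0.52087372 0.1       ] tubs []
0 [-39.85117542  20.07753238  46.86321833  77.45094749 -14.51221554
  88.5649273  -84.41133332]
180 [-33.01475944  18.28881005  36.27346803  77.20343979 -10.70684034
  87.91359865  92.24805918]
90 [-39.17742923  19.85661765  45.7721006   77.42742709 -14.09211
  88.48105599   5.22024069]
-90 [ 32.63454933  26.86807314 -61.71619074  74.56031674  23.46405356
  91.78030438 154.50533136]
[-38.22673977  11.5205917   33.74260734  80.35763735  -6.39915884
  90.06495038  85.11995837] 3.075
```

View pics/w1.png

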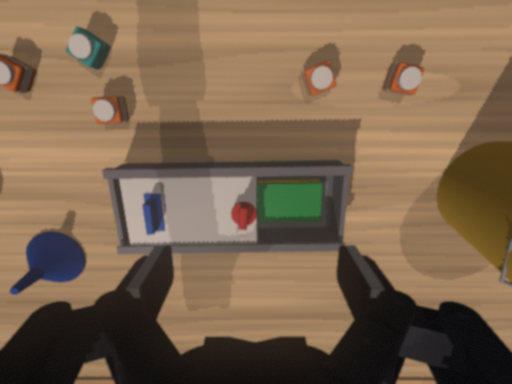

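The wrist view shows the caddy with its fin at (152,213) and its knob at (243,214). The orange tubs are at (321,78), (406,78), (108,110) and (10,75), and the turquoise look-alike is at (88,48). Next I fit the poses and draw the fit over the picture as a check.

```bash
python3 - <<'E'
from h import *
im,cam=grab("wrist")
hsv=cv2.cvtColor(im,cv2.COLOR_RGB2HSV)
for u,v in [(319,92),(402,92),(122,110),(26,78),(335,82)]: print(hsv[v-1:v+2,u-1:u+2].reshape(-1,3)[::3].tolist())
for u,v in [(200,30),(380,130)]: print('wood',hsv[v,u])
for b in blobs(mask(im,"blue"),60):
    m=b[:,0].mean(0)
    if 130<m[0]<175: 
        g=unproj([m],cam,.085)[0]; f=fit(b[:,0],cam,(.05,.012,.03),.068,(g[0],g[1],(-.1,.1))); print("fin",f)
for b in blobs(mask(im,"red"),60):
    m=b[:,0].mean(0); print("red",m,cv2.contourArea(b),unproj([m],cam,.095)[0].round(4)); 
print(tubs())
f=f[:3]; kw=f[2]
# caddy overlay assuming door=0
o=im.copy()
def C(p,d=0):
    x,y=p[0],p[1]+45e-3-d; return (f[0]+np.cos(kw)*x-np.sin(kw)*y,f[1]+np.sin(kw)*x+np.cos(kw)*y,p[2])
q=proj([C((a,b,.062)) for a,b in((-.066,-.093),(.066,-.093),(.066,.283),(-.066,.283))],cam)
cv2.polylines(o,[np.int32(q*16)],True,(255,255,0),1,shift=4)
k=proj([C((0,.098,.083))],cam)[0];cv2.circle(o,tuple(np.int32(k)),2,(0,255,0),-1)
cv2.imwrite("pics/o1.png",cv2.resize(o[140:270,90:370,::-1],None,fx=2.8,fy=2.8,interpolation=2))
E
```

```text
[[10, 175, 165], [10, 171, 164], [11, 150, 155]]
[[10, 178, 155], [10, 151, 142], [11, 113, 133]]
[[11, 115, 82], [12, 121, 82], [11, 132, 81]]
[[15, 53, 68], [12, 55, 69], [12, 49, 67]]
[[10, 166, 163], [10, 173, 167], [10, 176, 170]]
wood [ 15 104 165]
wood [ 15 102 172]
red [244.25806452 215.67741935] 326.5 [0.589  0.0651 0.095 ]
[]Traceback (most recent call last):
  File "<stdin>", line 13, in <module>
NameError: name 'f' is not defined. Did you mean: 'F'?
```

```bash
sed -i 's/(H<=11)&(S>165)&(V>50)/(H<=13)\&(S>132)\&(V>40)/; s/(H>=105)&(H<=130)&(S>130)&(V>30)/(H>=104)\&(H<=132)\&(S>110)\&(V>20)/' h.py
cat > o.py <<'E'
from h import *
import json
im,cam=grab("wrist")
hsv=cv2.cvtColor(im,cv2.COLOR_RGB2HSV); print(hsv[205:222:5,152].tolist(),hsv[213,146:162:3].tolist())
for b in blobs(mask(im,"blue"),60):
    m=b[:,0].mean(0); print("blue",m,cv2.contourArea(b))
    if 130<m[0]<175 and 190<m[1]<240:
        g=unproj([m],cam,.085)[0]; f=fit(b[:,0],cam,(.05,.012,.03),.068,(g[0],g[1],(-.1,.1))); print("fin",f)
print(np.round(tubs(amin=150),3).tolist())
r=blobs(mask(im,"red"),60)[0]; 
g=unproj([r[:,0].mean(0)],cam,.09)[0]; print("knob",g)
kw=np.arctan2(-(g[0]-f[0]),g[1]-f[1]); print("yaw",np.degrees(kw),"dist",np.hypot(*(g[:2]-f[:2])))
o=im.copy()
def C(p,d=0):
    x,y=p[0],p[1]+45e-3-d; return (f[0]+np.cos(kw)*x-np.sin(kw)*y,f[1]+np.sin(kw)*x+np.cos(kw)*y,p[2])
q=proj([C((a,b,.062)) for a,b in((-.066,-.093),(.066,-.093),(.066,.283),(-.066,.283))],cam)
cv2.polylines(o,[np.int32(q*16)],True,(255,255,0),1,shift=4)
k=proj([C((0,.098,.111))],cam)[0];cv2.circle(o,tuple(np.int32(k)),1,(0,255,0),-1)
cv2.imwrite("pics/o1.png",cv2.resize(o[140:270,90:370,::-1],None,fx=2.8,fy=2.8,interpolation=2))
E
python3 o.py
```

```text
[[120, 43, 60], [123, 49, 62], [119, 70, 73], [115, 94, 87]] [[113, 128, 129], [112, 127, 124], [118, 59, 69], [125, 47, 60], [119, 71, 72], [117, 83, 83]]
blue [ 53.55172414 258.13793103] 1259.0
blue [149.5        219.27777778] 115.0
fin (np.float64(0.6011127028084614), np.float64(-0.0830572492916573), np.float64(-0.3765323106701282), np.float64(2.1248977184295654))
[[0.385, -0.308, 62.463, 0.162], [0.394, 0.308, 83.504, 0.698], [0.44, -0.15, 2.917, 0.324], [0.393, 0.181, 22.055, 0.161]]
knob [0.59203259 0.06303768 0.09      ]
yaw 3.5564797476102687 dist 0.14637682975795996
```

View pics/o1.png

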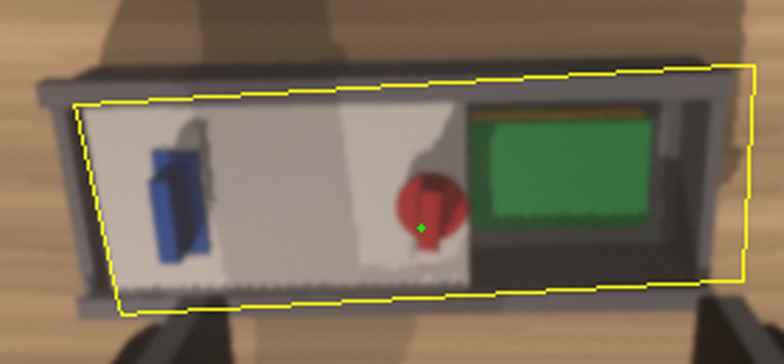

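The overlay shows the fin mask was poor because of shading. The guide's outer corners, however, are sharp, at about crop (38,80), (735,65) and (80,318). I fit the caddy to those, then grip the fin, which self-centres, and let the open stop give the y origin.

```bash
python3 - <<'E'
from h import *
from scipy.optimize import least_squares
import json
im,cam=grab("wrist")
cor=np.array([(38,80),(735,65),(80,318)])/2.8+[90,140]
M=[(-.072,-.093),(-.072,.283),(.072,-.093)]
def W(v,p): c,s=np.cos(v[2]),np.sin(v[2]); return np.array([v[0]+c*p[0]-s*p[1],v[1]+s*p[0]+c*p[1],p[2]])
for z in(.062,.073):
    r=least_squares(lambda v:(proj([W(v,(*m,z)) for m in M],cam)-cor).ravel(),[.58,-.05,0]); print(z,r.x[:2],np.degrees(r.x[2]),r.fun.round(1))
v=r.x
o=im.copy()
def poly(P,col): cv2.polylines(o,[np.int32(proj([W(v,p) for p in P],cam)*16)],True,col,1,shift=4)
poly([(a,b,.073) for a,b in((-.072,-.093),(.072,-.093),(.072,.283),(-.072,.283))],(255,255,0))
d=.008
poly([(a,b-.045+d,.098) for a,b in((-.025,-.006),(.025,-.006),(.025,.006),(-.025,.006))],(0,255,0))
poly([(.02*np.cos(t),.098+d+.02*np.sin(t),.083) for t in np.arange(0,6.28,.3)],(0,255,0))
cv2.imwrite("pics/o2.png",cv2.resize(o[140:270,90:370,::-1],None,fx=2.8,fy=2.8,interpolation=2))
json.dump(v.tolist(),open("caddy.json","w"))
E
```

```text
0.062 [ 0.59522927 -0.0565296 ] 1.2654134772600976 [ 1.4  0.4 -3.3  0.5  2.1 -2.1]
0.073 [ 0.59231246 -0.05421016] 1.275534370554089 [-1.1  0.3  0.7  0.2  0.3 -0.3]
```

View pics/o2.png

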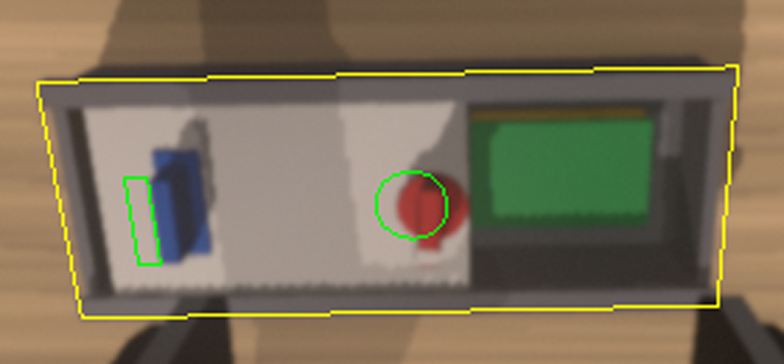

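```bash
cat >> h.py <<'E'
import json
def caddy(p):
    v=json.load(open("caddy.json")); c,s=np.cos(v[2]),np.sin(v[2])
    return [v[0]+c*p[0]-s*p[1],v[1]+s*p[0]+c*p[1],p[2]]
def cyaw(): return np.degrees(json.load(open("caddy.json"))[2])
E
python3 - <<'E'
from h import *
yaw=180+cyaw()
down(*caddy((0,-.024,.2)),yaw); fingers.gripper_to(.6)
robot.line_to(caddy((0,-.024,.091)),f_stop=15)
print(robot.current_tool_pos()); fingers.gripper_to(0,40)
print("gap",robot.current_finger_gap(),robot.current_contact_force())
print(robot.line_to(caddy((0,.138,.091)),velocity=.06,f_stop=12)); robot.pause(.2)
p=robot.current_tool_pos();print(p,robot.current_contact_force(),"expected stop",caddy((0,.133,.091)),robot.current_time_s())
im,cam=grab("scene");cv2.imwrite("pics/s2.png",im[140:280,120:400,::-1].repeat(2,0).repeat(2,1))
E
```

```text
[ 0.59371678 -0.07859783  0.09198506]
gap 0.0010153111237175341 [-1.1605815   0.36190997  0.37432623]
False
[0.58931298 0.08366907 0.09103732] [ 0.45132505 -1.69894858 -0.02738807] expected stop [np.float64(0.5893518245031777), np.float64(0.07875688567477085), 0.091] 9.1667
```

View pics/s2.png

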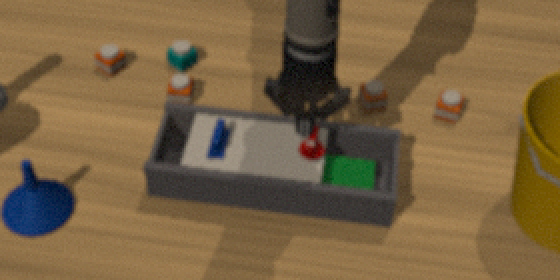

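The grip closed on air (gap 0), and the fingers then pushed against the knob side. I lift and look closely.

```bash
python3 - <<'E'
from h import *
robot.line_to(caddy((0,.138,.2))); fingers.gripper_to(.6)
down(*caddy((0,.04,.26)),180+cyaw())
im,cam=grab("wrist"); o=im.copy()
def poly(P,col): cv2.polylines(o,[np.int32(proj([caddy(p) for p in P],cam)*16)],True,col,1,shift=4)
for z in(.0,.073):poly([(a,b,z) for a,b in((-.072,-.093),(.072,-.093),(.072,.283),(-.072,.283))],(255,255,0))
for d in(.02,.04):
  poly([(a,b-.045+d,.098) for a,b in((-.025,-.006),(.025,-.006),(.025,.006),(-.025,.006))],(0,255,0))
cv2.imwrite("pics/o3.png",cv2.resize(o[60:320,60:450,::-1],None,fx=2,fy=2,interpolation=2))
E
```

```text
(no output)
```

View pics/o3.png

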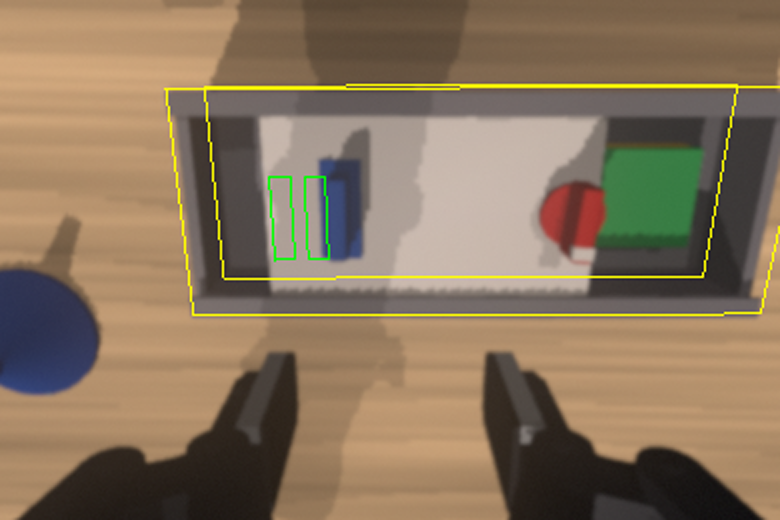

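```bash
python3 - <<'E'
from h import *
yaw=180+cyaw(); y=-.045+.053
fingers.gripper_to(.8); print("open",robot.current_finger_gap())
down(*caddy((0,y,.2)),yaw)
robot.line_to(caddy((0,y,.09)),f_stop=15)
print(robot.current_tool_pos(),robot.current_contact_force())
fingers.gripper_to(0,60)
print("gap",robot.current_finger_gap(),robot.current_gripper_force(),robot.current_contact_force())
robot.line_to(caddy((0,y+.004,.09)),velocity=.03); print(robot.current_finger_gap(),robot.current_gripper_force(),robot.current_contact_force())
im,cam=grab("wrist");cv2.imwrite("pics/w4.png",im[:,:,::-1])
E
```

```text
open 0.8018129583774553
[ 0.59349186 -0.04614585  0.09149977] [0.15118395 0.36573182 0.56191189]
gap -0.005909758292858767 0.0 [ 5.70191884e-04 -1.29715844e+00 -1.47536024e-02]
0.0014798539707936177 0.0 [ 0.15673819  0.07418147 -0.79449174]
```

View pics/w4.png

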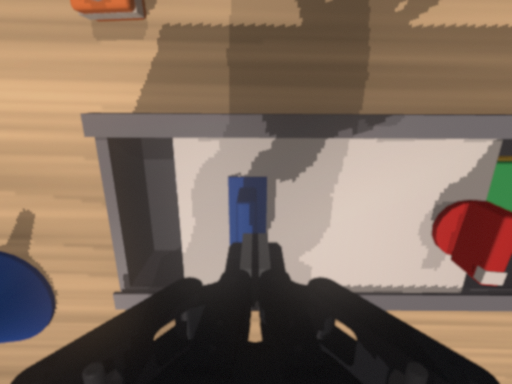

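The picture shows the fingers shut just past the fin (fin at rows 178–243, fingertips from row 237). So the real tip position differs from what I assumed. I measure the tip height by touching the door gently, between fin and knob.

```bash
python3 - <<'E'
from h import *
im=cv2.imread("pics/w4.png"); cv2.imwrite("pics/w4c.png",cv2.resize(im[150:300,190:330],None,fx=4,fy=4,interpolation=2))
yaw=180+cyaw()
p=robot.current_tool_pos();print(p,robot.current_eef_rot())
robot.line_to([p[0],p[1],.16])
robot.line_to(caddy((0,.065,.16)))
print(robot.line_to(caddy((0,.065,.076)),velocity=.03,f_stop=6),robot.current_tool_pos(),robot.current_contact_force())
im,cam=grab("wrist");cv2.imwrite("pics/w5.png",im[:,:,::-1])
robot.line_to(caddy((0,.065,.16)))
E
```

```text
[ 0.59206921 -0.04194007  0.089967  ] [ 1.79998337e+02 -1.27387139e-03 -1.78693880e+02]
False [0.59093524 0.01076409 0.07609841] [-0.07929936  0.05823686 -0.19283494]
```

View pics/w4c.png

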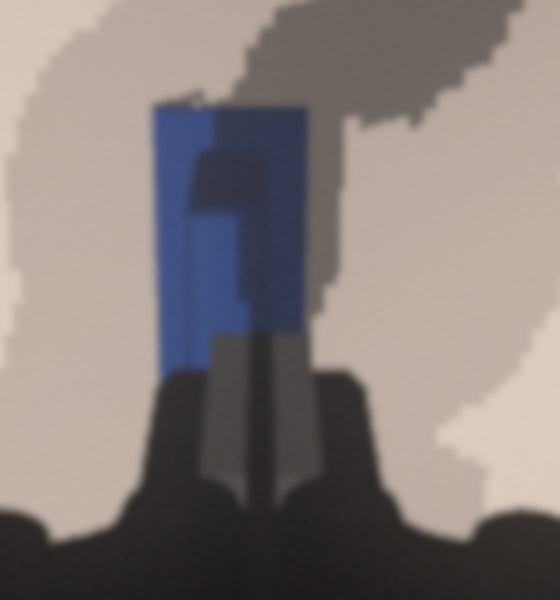

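The fingers are visibly still above the fin, and there was no contact at TCP z 0.076. I probe lower, stopping on force.

```bash
python3 - <<'E'
from h import *
robot.line_to(caddy((0,.065,.08)))
print(robot.line_to(caddy((0,.065,.03)),velocity=.02,f_stop=5),robot.current_tool_pos(),robot.current_contact_force())
im,cam=grab("wrist");cv2.imwrite("pics/w6.png",im[:,:,::-1])
robot.line_to(caddy((0,.065,.16)))
a=cv2.imread("pics/w6.png");cv2.imwrite("pics/w6c.png",np.hstack([cv2.imread("pics/w5.png")[100:380,100:412],a[100:380,100:412]]))
E
```

```text
True [0.59080924 0.01081084 0.0489761 ] [-1.06880446  0.40000843  3.82455437]
```

View pics/w6c.png

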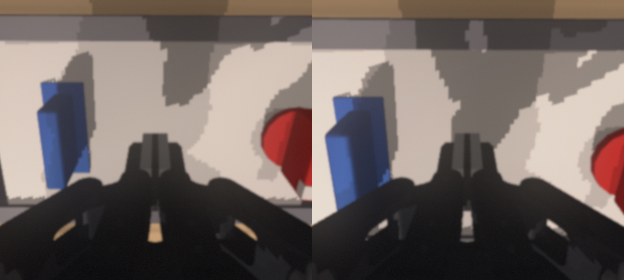

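The touch gives the door top (0.068) at TCP 0.049. So the real fingertips sit 19 mm behind the reported TCP, not 17 mm ahead. I'll correct all heights by -36 mm and grip the fin again.

```bash
cat >> h.py <<'E'
DZ=-.036   # measured: true jaw point is 36 mm higher than the reported TCP
def J(p): return [p[0],p[1],p[2]+DZ]
E
python3 - <<'E'
from h import *
yaw=180+cyaw(); y=-.045+.053
fingers.gripper_to(.7)
robot.line_to(caddy((0,y,.16)))
print(robot.line_to(J(caddy((0,y,.091))),velocity=.06,f_stop=10),robot.current_tool_pos())
fingers.gripper_to(0,60)
print("gap",robot.current_finger_gap(),robot.current_gripper_force(),robot.current_contact_force())
print(robot.line_to(J(caddy((0,.145,.091))),velocity=.06,f_stop=12)); robot.pause(.2)
p=robot.current_tool_pos();print(p,robot.current_contact_force(),"expected stop",caddy((0,.133,.091)),robot.current_finger_gap(),robot.current_time_s())
im,cam=grab("scene");cv2.imwrite("pics/s3.png",im[140:280,120:400,::-1].repeat(2,0).repeat(2,1))
E
```

```text
False [ 0.59243823 -0.04623592  0.05538089]
gap 0.12782078291880697 59.31238353252411 [-0.44829088  0.65361975  2.0751638 ]
True
[0.58993437 0.07826164 0.05526315] [-1.12032756  0.99867422  2.33769233] expected stop [np.float64(0.5893518245031777), np.float64(0.07875688567477085), 0.091] 0.12619711510848924 27.3917
```

The fin is held, and the open stop matches the prediction within 0.5 mm. I release and look closely at the tubs.

```bash
python3 - <<'E'
from h import *
fingers.gripper_to(.4); robot.line_to(caddy((0,.133,.16))); fingers.gripper_to(.75)
ims=[]
for i,(x,y) in enumerate([(.392,.305),(.392,.178),(.436,-.15),(.385,-.295)]):
    down(x,y,.14,180)
    im,cam=grab("wrist"); t=tubs(amin=200); print(i,np.round(t,3).tolist())
    o=im.copy()
    for a in t:
        c,s=np.cos(np.radians(a[2])),np.sin(np.radians(a[2]))
        P=[(a[0]+c*X-s*Y,a[1]+s*X+c*Y,.034) for X,Y in((-.02,-.02),(.02,-.02),(.02,.02),(-.02,.02))]
        cv2.polylines(o,[np.int32(proj(P,cam)*16)],True,(0,255,0),1,shift=4)
    ims.append(o[60:300,90:420,::-1])
cv2.imwrite("pics/t.png",np.vstack([np.hstack(ims[:2]),np.hstack(ims[2:])]))
print(robot.current_time_s())
E
```

```text
0 [[0.393, 0.178, 24.833, 0.314], [0.396, 0.308, 79.298, 0.182]]
1 [[0.393, 0.307, 73.558, 0.606], [0.396, 0.18, 21.56, 0.409]]
2 [[0.389, -0.288, 68.502, 0.713], [0.443, -0.148, 4.188, 0.197]]
3 [[0.446, -0.144, 23.301, 0.853], [0.389, -0.291, 58.708, 0.458]]
33.0667
```

View pics/t.png

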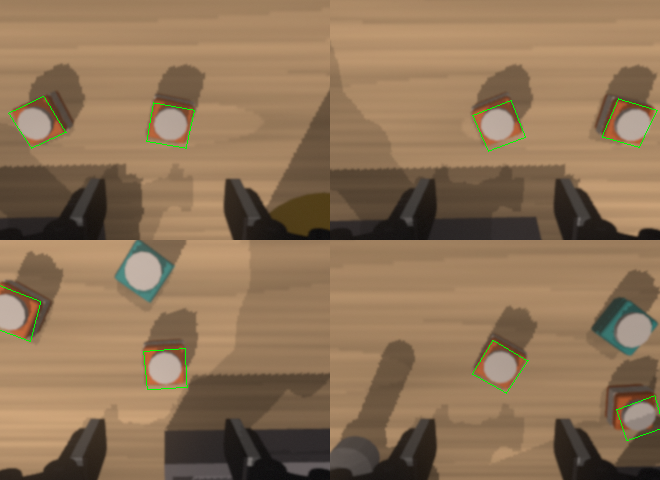

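The fits on the four orange tubs look good, and the turquoise one is excluded. I pick and place them two at a time, re-measuring each one just before its grasp.

```bash
cat >> h.py <<'E'
def look(x,y):
    down(x,y,.14,180); im,cam=grab("wrist"); best=None
    for c in blobs(cv2.morphologyEx(mask(im,"orange"),cv2.MORPH_CLOSE,np.ones((5,5))),200):
        g=unproj([c[:,0].mean(0)],cam,.034)[0]
        if np.hypot(g[0]-x,g[1]-y)>.06: continue
        r=fit(c[:,0],cam,(.04,.04,.002),.032,(g[0],g[1],(0.,.5,1.)))
        if best is None or r[3]<best[3]: best=r
    return best
def store(x,y,slot):
    fingers.gripper_to(.85)
    t=look(x,y); print("tub",np.round(t,3) if t else None)
    if t is None: return False
    w=np.degrees(t[2]); yaw=180+((w+45)%90-45)
    down(t[0],t[1],.10,yaw)
    if robot.line_to(J([t[0],t[1],.026]),f_stop=15): print("contact early",robot.current_tool_pos())
    fingers.gripper_to(0,70); robot.pause(.2); g=robot.current_finger_gap(); print("gap",g)
    if not .42<g<.56: fingers.gripper_to(.85); robot.line_to([t[0],t[1],.14]); return False
    robot.line_to([t[0],t[1],.15])
    p=caddy((*slot,0)); down(p[0],p[1],.13,180+cyaw())
    print("gap at slot",robot.current_finger_gap())
    if robot.current_finger_gap()<.4: return False
    print("touch",robot.line_to([p[0],p[1],.04],velocity=.12),robot.line_to(J([p[0],p[1],.031]),velocity=.04,f_stop=8),robot.current_tool_pos()[2]-DZ)
    fingers.gripper_to(.57); robot.pause(.1); robot.line_to([p[0],p[1],.14]); print("t",robot.current_time_s())
    return True
E
python3 - <<'E'
from h import *
print(store(.387,-.291,(-.03,-.038)) and store(.439,-.148,(.03,-.038)))
E
```

```text
tub [ 0.386 -0.29  -0.523  0.251]
gap 0.4532924401473649
gap at slot 0.45599120458030934
touch False True 0.03215404050241538
t 41.225
tub [ 0.439 -0.148  0.057  0.033]
gap 0.4541024221611677
gap at slot 0.4557581930166424
touch False True 0.032200598831248324
t 49.4167
True
```

```bash
python3 - <<'E'
from h import *
print(store(.392,.178,(-.03,.038)) and store(.392,.306,(.03,.038)))
down(*caddy((0,.03,.24)),180+cyaw())
im,cam=grab("wrist"); im2,_=grab("top")
cv2.imwrite("pics/p1.png",np.hstack([im[30:350,70:430,::-1],cv2.resize(im2[100:290,110:330,::-1],(370,320))]))
E
```

```text
tub [0.392 0.179 0.367 0.035]
gap 0.45241008559601875
gap at slot 0.4553180697197168
touch False True 0.038076754937991876
t 58.5417
tub [0.393 0.309 1.332 0.039]
gap 0.45684424917634936
gap at slot 0.45571214976153035
touch False True 0.03820382104735934
t 67.9917
True
```

View pics/p1.png

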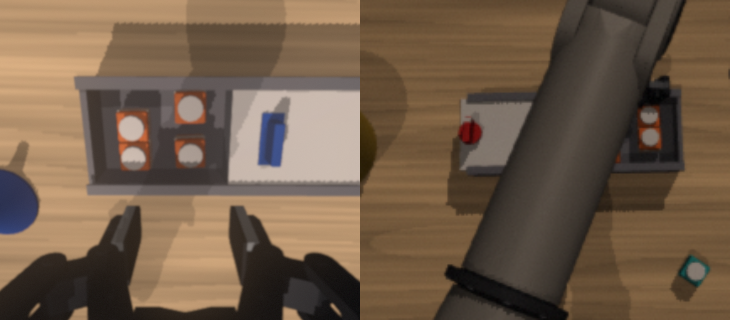

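All four orange tubs are upright on the compartment floor; two stand side by side, touching. Now I shut the door.

```bash
python3 - <<'E'
from h import *
yaw=180+cyaw()
down(*caddy((0,.132,.16)),yaw); fingers.gripper_to(.5)
robot.line_to(J(caddy((0,.132,.091))),velocity=.1,f_stop=12)
fingers.gripper_to(0,60); print("gap",robot.current_finger_gap())
print(robot.line_to(J(caddy((0,-.052,.091))),velocity=.06,f_stop=12)); robot.pause(.2)
print(robot.current_tool_pos(),"shut at",caddy((0,-.045,0)),robot.current_contact_force(),robot.current_finger_gap())
fingers.gripper_to(.4); robot.line_to(caddy((0,-.045,.14)))
down(*caddy((0,.03,.24)),yaw)
im,cam=grab("wrist"); cv2.imwrite("pics/p2.png",im[30:350,70:430,::-1])
k=caddy((0,.098,.0)); 
for dy in(0,90,-90,180,-10,-170): print(dy,robot.inverse_kinematics(J([k[0],k[1],.13]),[180,0,cyaw()+dy]))
E
```

```text
gap 0.12773077787592857
True
[ 0.59295693 -0.09928271  0.05574409] shut at [np.float64(0.5933141820466213), np.float64(-0.09919900695792036), 0] [-0.33552538  1.48885083  5.29750887] 0.12504748690767456
0 [-45.81515095  41.66346131  64.41694661  91.12306675 -38.96707144
  72.44382719 -63.48247626]
90 [-48.35471186  46.01959841  71.54609626  91.2029959  -44.71180536
  75.97738014  30.74334223]
-90 [  0.93104586  28.08861115  -9.69561272  89.22054042   5.10020126
  63.1236316  171.32435954]
180 [-41.35537588  36.90949403  54.68160637  90.9733691  -31.69489287
  68.85531578 110.93290234]
-10 [-45.81515095  41.66346131  64.41694661  91.12306675 -38.96707144
  72.44382719 -73.48247626]
-170 [-40.29511242  36.07023457  52.63194693  90.93621886 -30.25084315
  68.25310356 119.79940787]
```

View pics/p2.png

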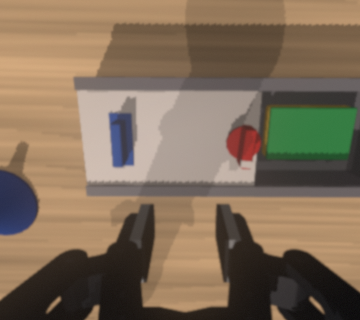

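The door is shut; the fin stopped within 0.1 mm of the expected shut position. The knob bar lies along caddy x with its white mark at +x. I grip it, press, check the depth, then turn clockwise (yaw decreasing).

```bash
python3 - <<'E'
from h import *
c=cyaw(); k=caddy((0,.098,0))
robot.move_to([k[0],k[1],.14],[180,0,180+c-5]); fingers.gripper_to(.5)
print(robot.line_to(J([k[0],k[1],.105]),velocity=.06,f_stop=5))
fingers.gripper_to(0,80); robot.pause(.2); g=robot.current_finger_gap(); z0=robot.current_tool_pos()[2]; print("gap",g,z0,robot.current_joint_positions()[6])
assert .1<g<.2
print(robot.line_to(J([k[0],k[1],.093]),velocity=.02,f_stop=25)); robot.pause(.3)
p=robot.current_tool_pos(); print("pressed",z0-p[2],p,robot.current_contact_force(),robot.current_torque(),robot.current_finger_gap())
E
```

```text
False
gap 0.12066113584574438 0.06937832995304039 107.60662712015086
True
pressed 0.005970398047347419 [0.5903568  0.04372934 0.06340793] [-1.35848664  0.38573002  6.00570303] [ 0.05193728  0.33336612 -0.0327282 ] 0.11881677379858081
```

```bash
python3 - <<'E'
from h import *
c=cyaw(); q=np.array(robot.current_joint_positions()); q0=q[6]
tot=175-2
for a in list(range(20,tot,20))+[tot,tot+2,tot+4]:
    q[6]=q0-a; robot.move_j(list(q)); robot.pause(.1)
    print(a,(180+c-robot.current_eef_rot()[2])%360,robot.current_torque()[2].round(3),round(robot.current_finger_gap(),3),robot.current_tool_pos().round(4))
    if abs(robot.current_torque()[2])>.6: break
fingers.gripper_to(.45); p=robot.current_tool_pos(); robot.line_to([p[0],p[1],.16])
down(*caddy((0,.06,.2)),180+c)
im,cam=grab("wrist"); cv2.imwrite("pics/p3.png",im[30:350,70:430,::-1])
print(robot.current_time_s())
E
```

```text
20 24.853556401730515 -0.007 0.118 [0.5905 0.0443 0.0635]
40 44.80580917599107 -0.04 0.121 [0.5908 0.0448 0.0635]
60 64.70614940571062 -0.06 0.121 [0.5913 0.0451 0.0635]
80 84.69179847094823 -0.055 0.121 [0.5919 0.0453 0.0635]
100 104.68834150790565 -0.082 0.12 [0.5926 0.0453 0.0636]
120 124.6994125433352 -0.031 0.124 [0.5931 0.045  0.0636]
140 144.70935210986718 -0.075 0.124 [0.5936 0.0446 0.0636]
160 164.73371792559996 -0.057 0.12 [0.5939 0.044  0.0636]
173 177.74885020201728 -0.085 0.123 [0.5939 0.0436 0.0636]
175 179.75693035489985 -0.026 0.124 [0.5939 0.0435 0.0636]
177 181.6429861863444 0.354 0.122 [0.5939 0.0435 0.0636]
87.8167
```

View pics/p3.png

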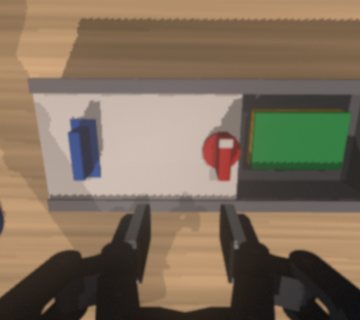

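The white mark has turned to the -x side, and the torque rose at the hard stop. The knob stayed at its pressed height and the door is shut. I hand the job in.

```bash
python3 -c "
from h import *
print(workorder.close_job(),robot.current_time_s())"
```

```text
the job is handed in; nothing more can be done
the job is handed in; nothing more can be done
```

The job is handed in, though no pass or fail came back: all four orange tubs are in the compartment with none stacked, the door is shut, and the lock is pressed in and turned clockwise to its stop. An early missed grip on the door fin pushed the door about 32 mm further open, with no sign that it upset anything else.

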